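# Jack up the repair cradle and hold it

## Robot

A 7-joint arm with a two-finger parallel gripper is mounted at the origin on the work surface. World frame = base frame: x ahead of the robot, y to its left, z up, the work surface at z = 0. Lengths are in m, angles in rad, forces in N, time in s.
With the tool pointing down it reaches from about 0.4 to 0.85 m from the base axis. Payload 10.4 kg.
Tool frame: the origin (TCP) lies on the centre line of the jaws, within the pads' length; the fingertips stand 17 mm ahead of it and the grasp point (between the pads) lies 2 mm behind it; z points along the fingers, y is the line along which they close (so a half turn about z gives the same grasp; the last joint's range is limited). The gripper opens to 85 mm and grips with 20 to 120 N. Pads are 22 mm wide; open, the fingers measure 114 mm over their backs; the gripper's body (76 mm by 85 mm) begins 54 mm behind the grasp point. The pads swing forward as they close: fully open they stand 13 mm farther back than shut.
Start: joints at [-1.259, 0.332, -0.065, 1.46, 0.022, 1.35, -0.088], TCP at [0.205, 0.59, 0.248] pointing down, gripper open.
Joint ranges: [-2.6, 2.6], [-0.5, 2.12], [-1.47, 1.34], [0.16, 2.42], [-1.27, 4.41], [0.06, 2.06], [-2.6, 2.6]. Speed limits (rad/s): [2.22, 2.22, 2.79, 2.79, 3.14, 3.14, 3.14].

## Interface

Orientations are given as a unit quaternion [x, y, z, w].
In Python, from workcell import sensors, imaging, order, spotter gives the robot as it stands. The module is installed in compiled form; this text tells all that it offers.
- The arm moves only by the shell command python3 -m inch 'ROWS' [FORCE]. ROWS is JSON, a list that holds one entry, the list of rows, each a list of 7 numbers: the shift along the tool's x, y, z in m, then the turn, a rotation vector about the tool's x, y, z in rad, then the closure, from -1 (fully open) to 1 (shut). In form: [[[x, y, z, ax, ay, az, hand], ...]]. A call has 1 to 10 rows; each row is the pose to reach, as a shift and turn from the pose commanded when the call began, along the tool's axes at that moment; what a row does not reach only later rows make up. A row lasts 1/10 s, in which the tool goes at most 50 mm and 8.59 degrees, less where a joint would pass 70% of its speed; a pose out of reach is approached as far as the arm can. A call with a gripper value outside its range is refused whole. The fingers move at their own pace and stop on an object; FORCE is the grip in N (left out, the last holds). Time passes only in rows, so rows that repeat a pose let the fingers close. It gives the time, the measured TCP pose, the force, the opening and the grip force at its end, in the units of the state.
- sensors.get_obs(): the state, without advancing time (a new reading comes with each control period).
- imaging.camera(name): name is "scene" or "side" or "wrist"; returns the picture (420x560x3 uint8, blue, green, red); there is no depth.
- imaging.calibration(name): a dict with "mtx" (3x3 intrinsics, pixels), "R" (3x3) and "t" (3): a world point X has camera coordinates R X + t; the wrist camera has in their place "tool_from_camera" (4x4, takes a point from camera to tool coordinates, whose origin is the TCP and whose axes are the flange's). Camera axes: x right, y down, z forward; pixel columns grow to the right and rows downward; lengths in m; the calibration is good to about 2 mm. A picture is of the moment at which its call begins: read the wrist's pose just before it. calibration takes no time and is no camera call.
- order.hand_in(): hands the job in; it is judged then, once.
Trained networks look in the newest picture that a camera, given by its name, has taken for a name from the list of things; names that differ only in an ending like _2 or _b are one class to them, and where a whole thing is asked for, a point or a joint stands for the part that bears it (a point fixed in the world has none). Each returns a list of dicts, best first, with "conf" (0 to 1); they miss things now and then, are a little off and sometimes report something else, mostly with a low value. They report only what shows in the picture. A call takes as long as a camera call. They do not tell look-alikes from the thing itself.
- spotter.look_for(label, camera): "pixel" ([column, row] in pixels, amid what is visible of it).
The state is a dict: "clock": time; "joint_pos": joint angles; "joint_velocities": joint speeds; "tau": joint torques, N m; "position": TCP position; "ee_rot": TCP orientation; "ft_force": force on the tool from outside, world axes, zero at the start; "torque": the same for the moment, N m; "grip_width": opening from 0.0 (shut) to 1.0 (fully open); "grasp_force": force on a finger pad.
Only numpy, scipy, OpenCV 4.12 (cv2) and the standard library are available. Lean on these libraries where they do the work, as an engineer would, in place of code of your own. Each camera call takes 0.05 s, during which the arm holds its last target. There are 200 camera calls.

## Task

Take the loose dust cap off the small bench jack and leave it lying on the bench, then stand the jack on the bench with its saddle centred under the ringed lift pad of the laptop cradle. Press the jack's pump handle all the way down so that the jack raises the tray, and finish holding the handle down: do not let go, and the jack alone must carry the tray, with your hand off it. Leave the tools and parts lying about where they are.

Things in the scene. Friction and masses are not known exactly. Their poses are not given: they have to be found in the camera images.
- jack: Small loose bench jack, 0.7 kg. Base plate 190 x 60 x 8 mm (x = -115 to +75 mm); grey housing block 36 x 36 mm in plan, up to 62 mm high: grip its flat sides to carry it. Origin: on the underside, under the middle of the block. x points to the saddle end, the pump handle rises towards -x, z up. Starts at the robot's left or right, saddle end roughly away from the robot.
- saddle: Round steel saddle of the jack, 32 mm across and 8 mm thick, on its ram; origin at the centre of its top face, 55 mm from the jack's origin along the jack's x, 58 mm above the jack's underside with the handle up; the handle raises it 34 mm at full stroke.
- pump_handle (a joint): Pump lever, hinged in the housing 10 mm behind the jack's origin (-x), 48 mm above its underside, about the jack's y. 0 = up (raised 0.5 rad); 0.5 rad = level, fully down at its stop. Springs up when let go. The saddle rises 68 mm per rad; from about 0.24 rad it carries the tray. Takes 3 N at the paddle at first, about 10 N at the end.
- paddle: Flat black rubber paddle at the end of the pump handle, 34 x 38 mm and 10 mm thick, on which to press; origin at the centre of its top face, 100 mm from the handle's hinge. At the start it is 96 mm above the jack's underside and 98 mm behind the jack's origin (-x), tilted by 0.5 rad; fully down it is level, 48 mm up and 110 mm behind. z is the normal of its top face.
- cap: Black plastic dust cap, loose over the saddle, 30 g: skirt 43 mm across and 10 mm deep, top 4 mm thick, on it a round grip knob 16 mm across and 18 mm high; 32 mm in all. Origin: centre of the lower rim, z up through the knob. At the start the rim is 48 mm and the knob's top 80 mm above the bench. With the cap on, the jack does not fit under the lift pad.
- cradle: Aluminium cradle fixed to the bench; its hinged dark steel tray, 220 mm deep (x) and 340 mm wide (y), carries an opened laptop. Origin: on the bench under the middle of the tray's front edge; x points back to the hinge. Tray underside 74 mm above the bench, laptop top about 105 mm. Legs 24 mm wide, 150 mm either side of the middle; free space between them.
- lift_pad: Marked lift point: a tongue 40 mm wide with a rounded end and a raised ring 32 mm across on top, sticking out 48 mm from the tray's front edge, 70 mm to the +y side of its middle. Origin: on its underside (74 mm above the bench) at the ring's centre, 28 mm in front of the edge. The other tongue, 16 mm wide and plain, is a latch. Full stroke raises the pad 18 mm.
- screw_tin: Square steel tin of screws, 80 x 80 x 26 mm, bystander; origin under its middle. It stands to the other hand from the jack.
- tape_roll: Roll of paper tape lying flat, 72 mm across, 19 mm high, on the left, bystander.
- screwdriver_a: Screwdriver with a red handle, lying on the right of the cradle (-y), bystander.
- screwdriver_b: Screwdriver with a black handle, lying on the left of the cradle (+y), bystander.
- wrench: Steel wrench lying near the robot on the right, bystander.
- case_fan: Black case fan lying flat, 60 x 60 x 15 mm, near the robot on the left, bystander.
Not all that is in view belongs to the job. Several things have the shape of the jack; the one meant has the colours described above. What is shaped like the cap but yellow is not meant.

How it is judged:
On the way, in this order (a step that is already met when the one before it is completed fails the run):
1. the dust cap is off the jack, let go and at rest on the bench (height (world z) of cap below 0.03 m and horizontal distance between cap and saddle above 0.06 m and contact force between cap and jack below 0.05 N and contact force between cap and cradle below 0.05 N and contact force between cap and the fingers below 0.05 N and linear speed of cap below 0.03 m/s and contact force between cap and screw_tin below 0.05 N and contact force between cap and case_fan below 0.05 N and contact force between cap and tape_roll below 0.05 N), for 0.2 s.
2. the jack stands on the bench with its saddle under the ring of the lift pad, the tray still down (horizontal distance between saddle and lift_pad below 0.012 m and angle between jack's own z axis and vertical below 0.06 rad and height (world z) of jack below 0.005 m and height (world z) of lift_pad below 0.079 m), for 0.2 s.
3. the handle is right down and the jack carries the tray (value of joint pump_handle above 0.44 rad and height (world z) of lift_pad above 0.086 m and contact force between saddle and lift_pad above 2 N and horizontal distance between saddle and lift_pad below 0.012 m and angle between jack's own z axis and vertical below 0.06 rad and height (world z) of jack below 0.005 m), for 0.2 s.
At the end, for the whole second after the job is handed in: Fingers press the paddle (over 2 N), handle past 0.44 rad, lift pad up over 12 mm and resting on the saddle (over 2 N), robot off the cradle; jack upright on the bench, saddle within 12 mm of the ring's centre from above; cap on the bench, let go, over 60 mm from the saddle (all of step 1 and all of step 3 and contact force between the fingers and paddle above 2 N and contact force between each of the arm, the fingers and cradle below 0.3 N and linear speed of lift_pad below 0.02 m/s); the arm keeps its last pose, push and grip.
It fails at once if a bystanding tool or part is pushed more than 40 mm from its place (distance of any of screw_tin, tape_roll, screwdriver_a, screwdriver_b, wrench, case_fan from where it was at the start of the episode above 0.04 m).
It fails at once if the tray is lifted by the robot's own hand (height (world z) of lift_pad above 0.079 m and contact force between any of the fingers, the arm and cradle above 2 N).
It also fails if it takes over 72 s, if anything falls off the work surface, if the arm or the gripper's body presses on something with over 40 N, if the wrist force passes 120 N, or if a joint passes its speed limit or range.

## Working session

There is one attempt and no reset: what is moved stays moved. The work goes in short steps, Python scripts to look and compute and a shell command to move; the robot and the scene stay as the last step left them, time stands still between calls to the robot, and variables do not carry over. Pictures are saved under pics/ and viewed, at most 12 in all, crops included, and the job is handed in when it is done.

```bash
mkdir -p pics; cat > h.py <<'E'
import numpy as np, cv2
from scipy.spatial.transform import Rotation as Ro
from workcell import sensors, imaging, order, spotter
def cal(n):
    c=imaging.calibration(n); K=np.array(c["mtx"])
    if n=="wrist":
        o=sensors.get_obs(); T=np.eye(4);T[:3,:3]=Ro.from_quat(o["ee_rot"]).as_matrix();T[:3,3]=o["position"]
        M=np.linalg.inv(T@np.array(c["tool_from_camera"])); return K,M[:3,:3],M[:3,3]
    return K,np.array(c["R"]),np.array(c["t"]).ravel()
def ray(n,px,z,C=None):
    K,R,t=C or cal(n); d=R.T@np.linalg.inv(K)@np.array([px[0],px[1],1.]); o=-R.T@t
    return o+d*(z-o[2])/d[2]
def proj(n,X,C=None):
    K,R,t=C or cal(n); p=K@(R@np.array(X,float)+t); return p[:2]/p[2]
def st():
    o=sensors.get_obs(); print({k:np.round(o[k],3).tolist() for k in("clock","position","ee_rot","ft_force","grip_width","grasp_force","joint_pos")})
def snap(n,f=None):
    im=imaging.camera(n)
    if f: cv2.imwrite("pics/"+f,im)
    return im
E
python3 - <<'E'
from h import *
st()
Z=dict(jack=.03,saddle=.058,paddle=.096,cap=.07,cradle=.08,lift_pad=.076,screw_tin=.026,tape_roll=.019,case_fan=.015,wrench=.005,screwdriver_a=.012)
ims=[]
for n in("scene","side","wrist"):
    ims.append(snap(n,n+"0.png")); C=cal(n)
    if n=="wrist": print("cam",np.round(-C[1].T@C[2],3))
    for l in Z:
        for r in spotter.look_for(l,n)[:4]:
            if r["conf"]>.25: print(n,l,round(r["conf"],2),np.round(r["pixel"]),np.round(ray(n,r["pixel"],Z[l],C),3))
cv2.imwrite("pics/all0.png",cv2.resize(np.vstack([np.hstack(ims[:2])]),(800,300)))
E
```

```text
{'clock': 0.0, 'position': [0.205, 0.59, 0.248], 'ee_rot': [0.167, 0.986, -0.001, -0.0], 'ft_force': [0.104, -0.996, -1.006], 'grip_width': 1.001, 'grasp_force': 0.0, 'joint_pos': [-1.259, 0.333, -0.065, 1.461, 0.022, 1.35, -0.088]}
scene jack 0.67 [382. 236.] [0.407 0.272 0.03 ]
scene jack 0.55 [404. 196.] [0.202 0.317 0.03 ]
scene saddle 0.58 [415. 201.] [0.255 0.347 0.058]
scene saddle 0.39 [460. 320.] [0.665 0.471 0.058]
scene paddle 0.59 [390. 208.] [0.364 0.28  0.096]
scene paddle 0.57 [390. 204.] [0.343 0.277 0.096]
scene paddle 0.56 [393. 161.] [0.116 0.261 0.096]
scene cap 0.6 [354. 288.] [0.656 0.233 0.07 ]
scene cap 0.55 [365. 242.] [0.493 0.232 0.07 ]
scene cradle 0.83 [243. 321.] [0.827 0.022 0.08 ]
scene lift_pad 0.63 [282. 270.] [0.657 0.058 0.076]
scene screw_tin 0.6 [213. 206.] [ 0.423 -0.232  0.026]
scene screw_tin 0.39 [392. 207.] [0.266 0.285 0.026]
scene tape_roll 0.94 [439. 282.] [0.527 0.431 0.019]
scene case_fan 0.89 [446. 238.] [0.344 0.446 0.015]
scene wrench 0.82 [152. 193.] [ 0.401 -0.457  0.005]
scene wrench 0.67 [281. 269.] [0.592 0.035 0.005]
scene scre
[... 319 characters left out ...]
. 267.] [0.336 0.28  0.096]
side paddle 0.62 [276. 311.] [0.107 0.263 0.096]
side cap 0.42 [196. 232.] [0.548 0.256 0.07 ]
side cradle 0.71 [224. 186.] [0.689 0.054 0.08 ]
side screw_tin 0.46 [330. 206.] [ 0.411 -0.209  0.026]
side tape_roll 0.53 [154. 272.] [0.522 0.43  0.019]
side case_fan 0.61 [177. 310.] [0.348 0.446 0.015]
side wrench 0.63 [396. 192.] [ 0.337 -0.468  0.005]
cam [0.139 0.612 0.374]
wrist jack 0.85 [ 50. 260.] [0.201 0.328 0.03 ]
wrist jack 0.83 [ 80. 414.] [0.395 0.26  0.03 ]
wrist jack 0.51 [ 63. 417.] [0.392 0.237 0.03 ]
wrist saddle 0.95 [ 71. 298.] [0.241 0.35  0.058]
wrist paddle 0.4 [ 60. 416.] [0.342 0.307 0.096]
wrist case_fan 0.95 [208. 325.] [0.339 0.449 0.015]
```

View pics/scene0.png

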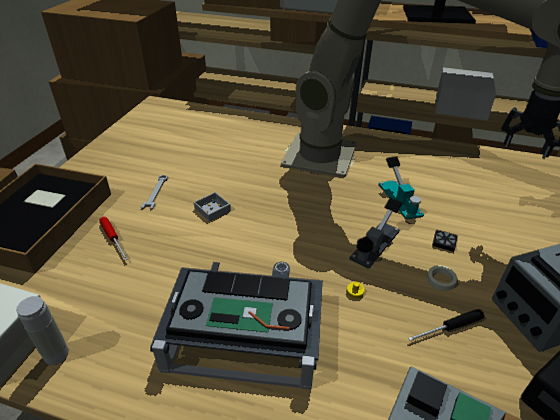

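View pics/side0.png

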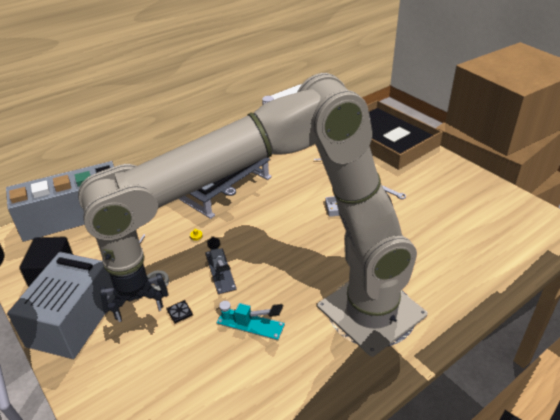

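The scene picture shows two jack-shaped things: a grey/dark one at (382,236) with a black cap at (365,242), and a teal one at (404,196). The grey one matches the description. The yellow cap at (355,288) is a decoy. The ringed pad is at (282,268), and the plain latch is at about (215,268). An enlarged crop will confirm this.

```bash
python3 - <<'E'
from h import *
im=cv2.imread("pics/scene0.png"); a=im[140:310,260:460]
cv2.imwrite("pics/crop0.png",cv2.resize(a,None,fx=3.5,fy=3.5,interpolation=cv2.INTER_CUBIC))
E
```

```text
(no output)
```

View pics/crop0.png

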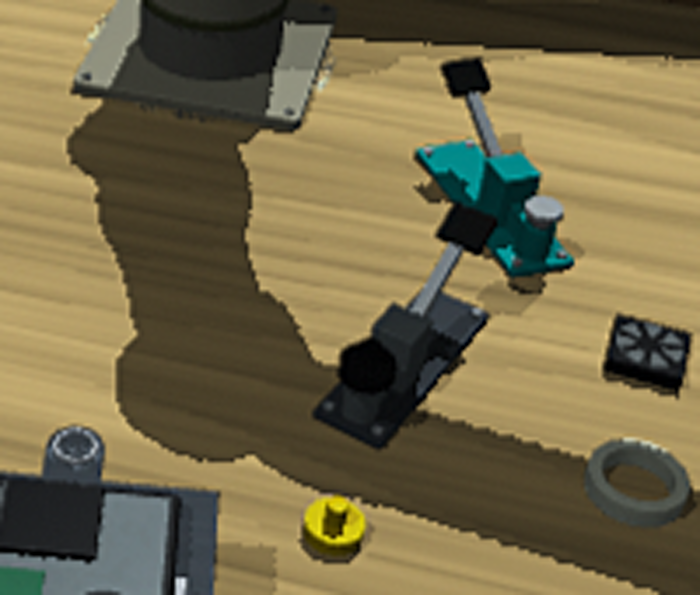

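```bash
python3 -m inch '[[[-0.04,-0.027,-0.013,0,0,0,-1],[-0.08,-0.054,-0.026,0,0,0,-1],[-0.12,-0.081,-0.04,0,0,0,-1],[-0.16,-0.108,-0.053,0,0,0,-1],[-0.2,-0.135,-0.067,0,0,0,-1],[-0.24,-0.162,-0.08,0,0,0,-1],[-0.27,-0.19,-0.1,0,0,0,-1],[-0.3,-0.2,-0.1,0,0,0,-1],[-0.3,-0.2,-0.1,0,0,0,-1],[-0.3,-0.2,-0.1,0,0,0,-1]]]'
```

```text
clock: 2.8
position: [0.4231, 0.3027, 0.3482]
ee_rot: [0.167, 0.986, 0.0, -0.0]
ft_force: [-0.5, 0.8, -0.1]
grip_width: 0.997
grasp_force: 0.0
```

The crop shows the grey jack with its black cap at scene (365,243). The teal jack behind it has no cap, and the ringed pad is at scene (281,268). Next is the wrist view.

```bash
python3 - <<'E'
from h import *
n="wrist"; C=cal(n); im=snap(n); print("cam",np.round(-C[1].T@C[2],3))
for l,z in dict(jack=.03,paddle=.096,cap=.07,saddle=.058,lift_pad=.076).items():
    for r in spotter.look_for(l,n)[:3]:
        if r["conf"]>.25: print(n,l,round(r["conf"],2),np.round(r["pixel"]),np.round(ray(n,r["pixel"],z,C),3))
cv2.imwrite("pics/w1.png",cv2.resize(im,(800,600)))
E
```

```text
cam [0.357 0.325 0.474]
wrist jack 0.92 [249. 158.] [0.397 0.266 0.03 ]
wrist jack 0.71 [258.  16.] [0.248 0.333 0.03 ]
wrist paddle 0.76 [240. 109.] [0.34  0.285 0.096]
wrist cap 0.64 [248. 235.] [0.481 0.237 0.07 ]
wrist cap 0.57 [278. 298.] [0.574 0.243 0.07 ]
wrist saddle 0.76 [269.   8.] [0.251 0.347 0.058]
```

View pics/w1.png

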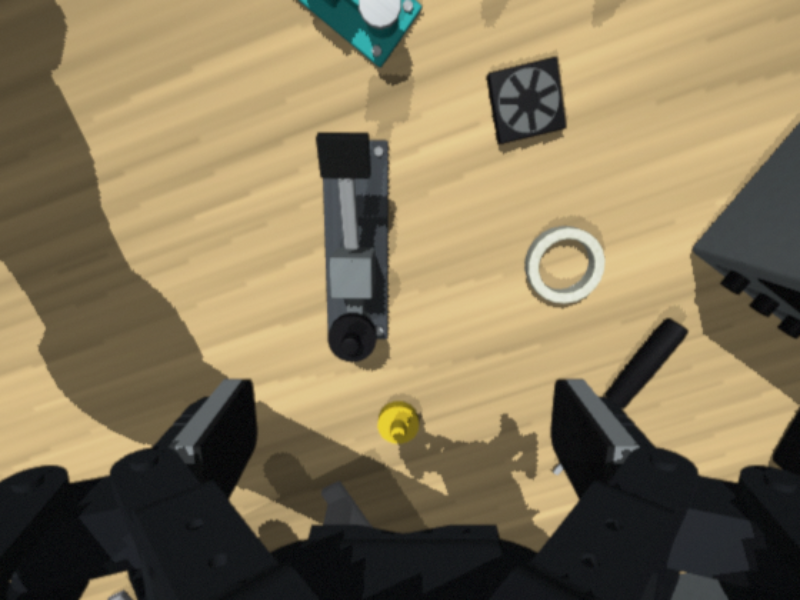

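The jack is in the picture (800-px scale): block top at (351,277), knob at (350,342), paddle at (343,155). The yellow decoy cap is at (398,424), just ahead of the jack. Now I'll measure these.

```bash
python3 - <<'E'
from h import *
C=cal("wrist"); s=.7
P={}
for k,p,z in [("knob",(350,341),.08),("capskirt",(352,336),.062),("block",(351,277),.062),("blkL",(330,278),.062),("blkR",(372,278),.062),("paddle",(343,155),.096),("baseBR",(387,140),.008),("baseFR",(388,337),.008),("yellow",(398,424),.02),("tapeC",(565,266),.019),("teal_corner",(380,66),.008)]:
    P[k]=ray("wrist",np.array(p)*s,z,C); print(k,P[k].round(4))
f=lambda a,b:np.arctan2(*(P[a]-P[b])[1::-1])
print(f("baseFR","baseBR"),f("knob","paddle"),f("block","paddle"),f("knob","block"))
j=P["knob"]-P["block"];print(np.linalg.norm(j[:2]))
R=C[1].T; print("tool x",Ro.from_quat(sensors.get_obs()["ee_rot"]).as_matrix().round(3))
print("pad",ray("scene",(281.4,267.1),.08).round(3))
E
```

```text
knob [0.4803 0.2348 0.08  ]
capskirt [0.4822 0.234  0.062 ]
block [0.4322 0.252  0.062 ]
blkL [0.4272 0.2349 0.062 ]
blkR [0.4389 0.2686 0.062 ]
paddle [0.3387 0.2849 0.096 ]
baseBR [0.3355 0.3172 0.008 ]
baseFR [0.5115 0.2555 0.008 ]
yellow [0.5996 0.2353 0.02  ]
tapeC [0.4957 0.4366 0.019 ]
teal_corner [0.2765 0.3319 0.008 ]
-0.3374514165313899 -0.34000074265741975 -0.3382436699152446 -0.34341136564718383
0.05108594028125832
tool x [[-0.945  0.327 -0.   ]
 [ 0.327  0.945 -0.   ]
 [ 0.    -0.    -1.   ]]
pad [0.652 0.055 0.08 ]
```

```bash
python3 -m inch '[[[-0.016,-0.009,0.038,0,0,0,-0.2],[-0.032,-0.018,0.076,0,0,0,-0.2],[-0.048,-0.027,0.114,0,0,0,-0.2],[-0.064,-0.036,0.15,0,0,0,-0.2],[-0.078,-0.045,0.18,0,0,0,-0.2],[-0.078,-0.045,0.2,0,0,0,-0.2],[-0.078,-0.045,0.225,0,0,0,-0.2],[-0.078,-0.045,0.25,0,0,0,-0.2],[-0.078,-0.045,0.265,0,0,0,-0.2],[-0.078,-0.045,0.265,0,0,0,-0.2]]]' 30; python3 -m inch '[[[0,0,0,0,0,0,0.6],[0,0,0,0,0,0,1],[0,0,0,0,0,0,1],[0,0,0,0,0,0,1],[0,0,0,0,0,0,1],[0,0,0,0,0,0,1]]]'; python3 -m inch '[[[0,0,-0.02,0,0,0,1],[0,0,-0.05,0,0,0,1],[0,0,-0.08,0,0,0,1],[0,0,-0.08,0,0,0,1]]]'; python3 - <<'E'
from h import *
cv2.imwrite("pics/s2.png",np.hstack([cv2.resize(snap("scene")[140:310,260:460],(400,340)),cv2.resize(snap("side")[190:360,120:320],(400,340))]))
E
```

```text
clock: 4.1
position: [0.4803, 0.2345, 0.0812]
ee_rot: [0.166, 0.986, -0.001, -0.001]
ft_force: [0.1, -0.3, 0.5]
grip_width: 0.595
grasp_force: 0.0
clock: 4.7
position: [0.4825, 0.2352, 0.0844]
ee_rot: [0.167, 0.986, 0.001, 0.001]
ft_force: [-0.8, 0.7, 6.9]
grip_width: 0.171
grasp_force: 29.4
clock: 5.1
position: [0.4838, 0.2357, 0.1675]
ee_rot: [0.167, 0.986, 0.002, 0.002]
ft_force: [0.5, -0.8, -0.4]
grip_width: 0.166
grasp_force: 29.3
```

View pics/s2.png

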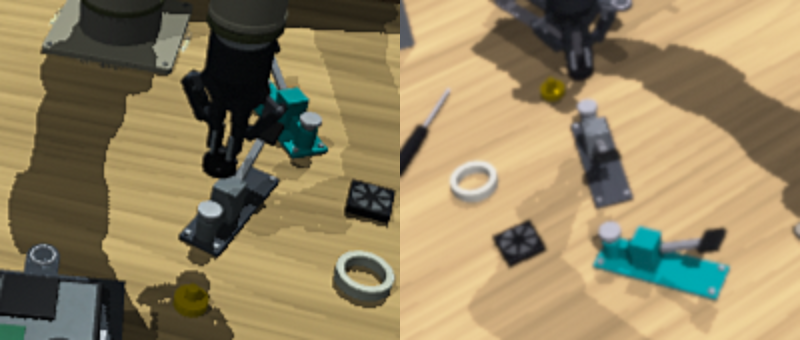

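The jack's saddle is bare and the cap hangs in the fingers. I'll set it down at about (0.56, 0.345).

```bash
python3 -m inch '[[[-0.012,0.043,0,0,0,0,1],[-0.024,0.086,0,0,0,0,1],[-0.036,0.129,0.02,0,0,0,1],[-0.036,0.129,0.06,0,0,0,1],[-0.036,0.129,0.1,0,0,0,1],[-0.036,0.129,0.12,0,0,0,1],[-0.036,0.129,0.128,0,0,0,1],[-0.036,0.129,0.13,0,0,0,1],[-0.036,0.129,0.13,0,0,0,1]]]'; python3 -m inch '[[[0,0,0,0,0,0,0.2],[0,0,0,0,0,0,-0.2],[0,0,0,0,0,0,-0.2],[0,0,0,0,0,0,-0.2],[0,0,-0.02,0,0,0,-0.2],[0,0,-0.06,0,0,0,-0.2],[0,0,-0.1,0,0,0,-1],[0,0,-0.14,0,0,0,-1],[0,0,-0.16,0,0,0,-1]]]'
```

```text
clock: 6.1
position: [0.5571, 0.3436, 0.0332]
ee_rot: [0.167, 0.986, -0.001, -0.001]
ft_force: [-8.2, -5.1, 15.5]
grip_width: 0.166
grasp_force: 35.8
clock: 7.0
position: [0.5594, 0.3453, 0.1974]
ee_rot: [0.167, 0.986, 0.002, 0.002]
ft_force: [0.5, 0.2, 0.4]
grip_width: 0.997
grasp_force: 0.0
```

```bash
python3 -m inch '[[[-0.01,-0.015,-0.04,0,0,0,-1],[-0.03,-0.05,-0.07,0,0,0,-1],[-0.056,-0.08,-0.09,0,0,0,-1],[-0.084,-0.12,-0.12,0,0,0,-1],[-0.112,-0.16,-0.14,0,0,0,-1],[-0.14,-0.2,-0.14,0,0,0,-1],[-0.169,-0.243,-0.14,0,0,0,-1],[-0.169,-0.243,-0.14,0,0,0,-1],[-0.169,-0.243,-0.14,0,0,0,-1]]]'; python3 - <<'E'
from h import *
n="wrist"; C=cal(n); np.save("C2.npy",np.array([*C[0],*C[1],C[2]])); im=snap(n); st(); print("cam",np.round(-C[1].T@C[2],3))
for l,z in dict(lift_pad=.08,cap=.02,jack=.03).items():
    for r in spotter.look_for(l,n)[:3]:
        if r["conf"]>.25: print(n,l,round(r["conf"],2),np.round(r["pixel"]),np.round(ray(n,r["pixel"],z,C),3))
cv2.imwrite("pics/w3.png",cv2.resize(im,(800,600)))
snap("scene")
for r in spotter.look_for("cap","scene")[:3]:print(r,ray("scene",r["pixel"],.01).round(3))
E
```

```text
clock: 7.9
position: [0.6383, 0.0569, 0.3331]
ee_rot: [0.169, 0.986, -0.0, 0.0]
ft_force: [-1.3, 0.3, -0.6]
grip_width: 1.002
grasp_force: 0.0
{'clock': 7.95, 'position': [0.638, 0.06, 0.333], 'ee_rot': [0.167, 0.986, 0.0, -0.0], 'ft_force': [-1.274, 1.125, -0.431], 'grip_width': 1.002, 'grasp_force': 0.0, 'joint_pos': [-0.44, 0.349, 0.378, 1.293, -0.127, 1.523, 1.158]}
cam [0.572 0.079 0.458]
wrist lift_pad 0.7 [285. 196.] [0.659 0.052 0.08 ]
wrist lift_pad 0.51 [493.  21.] [0.561 0.302 0.08 ]
wrist cap 0.92 [490.  24.] [0.56  0.334 0.02 ]
wrist jack 0.83 [380.   8.] [0.505 0.217 0.03 ]
wrist jack 0.7 [547. 130.] [0.698 0.372 0.03 ]
{'pixel': [354.1, 288.1], 'conf': 0.62} [0.602 0.231 0.01 ]
{'pixel': [403.0, 286.5], 'conf': 0.53} [0.559 0.347 0.01 ]
{'pixel': [152.8, 193.4], 'conf': 0.17} [ 0.406 -0.449  0.01 ]
```

View pics/w3.png

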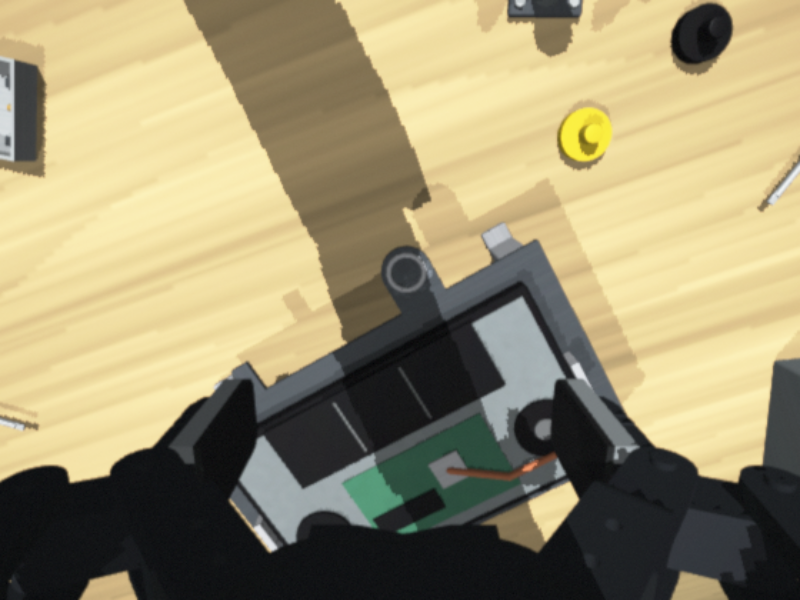

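The cap lies upright on the bench at (702,33). The lift-pad ring is at (406,272), and the tray's front edge runs from (268,387) to (540,241). I'll measure the pad and the cradle yaw with averaged poses.

```bash
python3 - <<'E'
from h import *
c=imaging.calibration("wrist");K=np.array(c["mtx"]);Ps=[];Qs=[]
for i in range(6):
    o=sensors.get_obs();Ps.append(o["position"]);Qs.append(o["ee_rot"]);im=snap("wrist")
print(np.std(Ps,0).round(4))
T=np.eye(4);T[:3,:3]=Ro.from_quat(Qs).mean().as_matrix();T[:3,3]=np.mean(Ps,0);print(T.round(4))
M=np.linalg.inv(T@np.array(c["tool_from_camera"]));C=(K,M[:3,:3],M[:3,3])
g=cv2.medianBlur(cv2.cvtColor(im[150:235,250:330],cv2.COLOR_BGR2GRAY),3);print(cv2.HoughCircles(g,3,1.2,30,param1=80,param2=15,minRadius=10,maxRadius=25))
r=ray("wrist",np.array((406,272))*.7,.081,C);print("ring",r)
a=ray("wrist",np.array((268,387))*.7,.078,C);b=ray("wrist",np.array((540,241))*.7,.078,C);d=b-a
print(a,b,np.linalg.norm(d),"yaw",np.arctan2(-d[0],d[1]))
y=np.arctan2(-d[0],d[1]);X=np.array([np.cos(y),np.sin(y)]);Y=np.array([-X[1],X[0]])
print("ring rel mid",(r-(a+b)/2)[:2]@X,(r-(a+b)/2)[:2]@Y)
E
```

```text
[0.0001 0.0006 0.0001]
[[-9.450e-01  3.271e-01 -1.000e-04  6.379e-01]
 [ 3.271e-01  9.450e-01  3.000e-04  6.080e-02]
 [ 2.000e-04  3.000e-04 -1.000e+00  3.333e-01]
 [ 0.000e+00  0.000e+00  0.000e+00  1.000e+00]]
[[[30.6  41.4  13.24]]]
ring [0.6518142  0.05717854 0.081     ]
[ 0.70762943 -0.08423729  0.078     ] [0.66320723 0.16241034 0.078     ] 0.25061601221066787 yaw 0.17819356095024907
ring rel mid -0.029865176748771306 0.023761935677527827
```

```bash
python3 -m inch '[[[0.037,0.016,0.01,0,0,0,-1],[0.074,0.032,0.02,0,0,0,-1],[0.11,0.048,0.04,0,0,0,-1],[0.148,0.065,0.06,0,0,0,-1],[0.185,0.081,0.09,0,0,0,-1],[0.222,0.097,0.12,0,0,0,-1],[0.259,0.113,0.145,0,0,0,-1],[0.259,0.113,0.18,0,0,0,-1],[0.259,0.113,0.18,0,0,0,-1]]]' 60; python3 - <<'E'
from h import *
C=cal("wrist"); im=snap("wrist"); st()
for l,z in dict(jack=.03,paddle=.096).items():
    for r in spotter.look_for(l,"wrist")[:3]:
        if r["conf"]>.25: print(l,round(r["conf"],2),np.round(r["pixel"]),np.round(ray("wrist",r["pixel"],z,C),3))
cv2.imwrite("pics/w4.png",cv2.resize(im,(800,600)))
E
```

```text
clock: 9.4
position: [0.4278, 0.2508, 0.1499]
ee_rot: [0.166, 0.986, -0.002, -0.002]
ft_force: [-0.2, -0.8, 0.4]
grip_width: 0.993
grasp_force: 0.0
{'clock': 9.45, 'position': [0.43, 0.251, 0.152], 'ee_rot': [0.167, 0.986, -0.001, -0.001], 'ft_force': [0.574, -0.57, 0.018], 'grip_width': 0.998, 'grasp_force': 0.0, 'joint_pos': [-0.787, 0.131, 0.179, 1.919, -0.026, 1.097, 0.639]}
jack 0.59 [287. 158.] [0.392 0.265 0.03 ]
jack 0.52 [289.  56.] [0.329 0.288 0.03 ]
paddle 0.96 [291.  56.] [0.338 0.285 0.096]
```

View pics/w4.png

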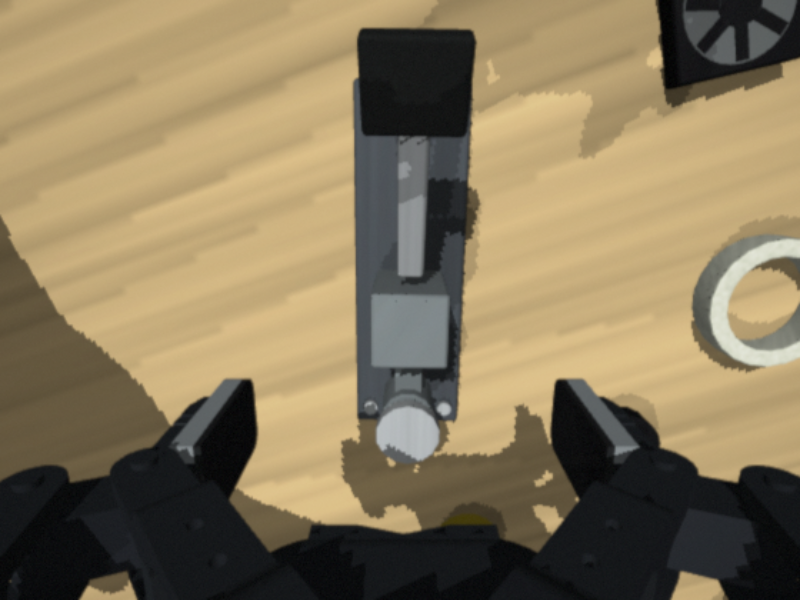

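The jack is centred between the open fingers: block top at (410,331), saddle at (408,433), paddle at (416,82).

```bash
python3 - <<'E'
from h import *
C=cal("wrist");st()
b=ray("wrist",np.array((410,331))*.7,.062,C);s=ray("wrist",np.array((408,433))*.7,.058,C);p=ray("wrist",np.array((416,82))*.7,.096,C)
print(b,s,p,np.linalg.norm((s-b)[:2]),np.linalg.norm((p-b)[:2]),[np.arctan2(*(u-v)[1::-1]) for u,v in((s,b),(b,p),(s,p))])
o=sensors.get_obs();R=Ro.from_quat(o["ee_rot"]).as_matrix();print("b in tool",R.T@(b-o["position"]))
E
```

```text
{'clock': 9.55, 'position': [0.432, 0.251, 0.155], 'ee_rot': [0.167, 0.986, 0.001, 0.001], 'ft_force': [0.176, 0.006, 0.304], 'grip_width': 1.004, 'grasp_force': 0.0, 'joint_pos': [-0.786, 0.13, 0.18, 1.915, -0.026, 1.098, 0.639]}
[0.43916823 0.25079739 0.062     ] [0.49146371 0.23167586 0.058     ] [0.34309618 0.28572804 0.096     ] 0.05568169014691769 0.10222518374566855 [np.float64(-0.35054303444850243), np.float64(-0.34872835533796254), np.float64(-0.34936825394956894)]
b in tool [-0.00690023  0.00196227  0.09290558]
```

```bash
python3 -m inch '[[[-0.003,0,0.03,0,0,-0.01,-1],[-0.003,0,0.06,0,0,-0.01,-1],[-0.003,0,0.09,0,0,-0.01,-1],[-0.003,0,0.105,0,0,-0.01,-1],[-0.003,0,0.112,0,0,-0.01,-1],[-0.003,0,0.112,0,0,-0.01,-1],[-0.003,0,0.112,0,0,-0.01,-1]]]' 60;  python3 -m inch '[[[0,0,0,0,0,0,0],[0,0,0,0,0,0,0.5],[0,0,0,0,0,0,1],[0,0,0,0,0,0,1],[0,0,0,0,0,0,1],[0,0,0,0,0,0,1],[0,0,0,0,0,0,1]]]'; python3 -m inch '[[[0,0,-0.01,0,0,0,1],[0,0,-0.03,0,0,0,1],[0,0,-0.03,0,0,0,1],[0,0,-0.03,0,0,0,1],[0,0,-0.03,0,0,0,1]]]'; python3 - <<'E'
from h import *
C=cal("wrist");snap("wrist");st()
for l,z in dict(jack=.06,paddle=.126,saddle=.088).items():
    for r in spotter.look_for(l,"wrist")[:3]:
        if r["conf"]>.25: print(l,round(r["conf"],2),np.round(r["pixel"]),np.round(ray("wrist",r["pixel"],z,C),3))
E
```

```text
clock: 10.25
position: [0.4346, 0.2509, 0.0428]
ee_rot: [0.162, 0.987, 0.001, 0.001]
ft_force: [0.2, -0.1, -0.0]
grip_width: 1.0
grasp_force: 0.0
clock: 10.95
position: [0.4338, 0.251, 0.042]
ee_rot: [0.162, 0.987, 0.001, 0.0]
ft_force: [-1.0, 0.3, 6.9]
grip_width: 0.414
grasp_force: 61.4
clock: 11.45
position: [0.4326, 0.2501, 0.0703]
ee_rot: [0.162, 0.987, -0.001, -0.001]
ft_force: [0.9, 0.7, -6.0]
grip_width: 0.414
grasp_force: 61.0
{'clock': 11.5, 'position': [0.433, 0.25, 0.07], 'ee_rot': [0.162, 0.987, -0.001, -0.001], 'ft_force': [0.105, -0.471, -6.664], 'grip_width': 0.414, 'grasp_force': 61.005, 'joint_pos': [-0.774, 0.243, 0.176, 1.986, -0.053, 0.918, 0.675]}
jack 0.71 [284. 160.] [0.384 0.266 0.06 ]
```

The lift shows about 6.5 N, which matches the jack's weight. Next I'll move it to a staging point in front of the pad.

```bash
python3 -m inch '[[[-0.01,-0.01,0,0,0,0,1],[-0.03,-0.03,0,0,0,0,1],[-0.055,-0.055,0,0,0,0,1],[-0.08,-0.08,0,0,0,0,1],[-0.1,-0.1,0,0,0,0,1],[-0.112,-0.113,0,0,0,0,1],[-0.112,-0.113,0,0,0,0,1],[-0.112,-0.113,0.015,0,0,0,1],[-0.112,-0.113,0.015,0,0,0,1],[-0.112,-0.113,0.015,0,0,0,1]]]'; python3 - <<'E'
from h import *
im=snap("scene");st()
for l,z in dict(saddle=.072,lift_pad=.08,paddle=.11).items():
    for r in spotter.look_for(l,"scene")[:3]:
        if r["conf"]>.25: print(l,round(r["conf"],2),np.round(r["pixel"]),np.round(ray("scene",r["pixel"],z),3))
cv2.imwrite("pics/s5.png",np.hstack([cv2.resize(im[190:300,250:360],(440,440),interpolation=cv2.INTER_CUBIC),cv2.resize(snap("wrist"),(360,440))]))
E
```

```text
clock: 12.65
position: [0.5029, 0.1082, 0.0561]
ee_rot: [0.161, 0.987, -0.0, -0.001]
ft_force: [-0.2, -0.7, -6.8]
grip_width: 0.413
grasp_force: 61.1
{'clock': 12.7, 'position': [0.503, 0.108, 0.056], 'ee_rot': [0.161, 0.987, 0.0, -0.0], 'ft_force': [0.379, -0.615, -5.594], 'grip_width': 0.418, 'grasp_force': 61.086, 'joint_pos': [-0.542, 0.296, 0.274, 1.963, -0.101, 0.895, 1.03]}
saddle 0.38 [413. 198.] [0.263 0.34  0.072]
lift_pad 0.66 [278. 270.] [0.665 0.051 0.08 ]
lift_pad 0.36 [402. 285.] [0.622 0.337 0.08 ]
paddle 0.69 [339. 203.] [0.403 0.144 0.11 ]
paddle 0.46 [317. 246.] [0.585 0.124 0.11 ]
```

View pics/s5.png

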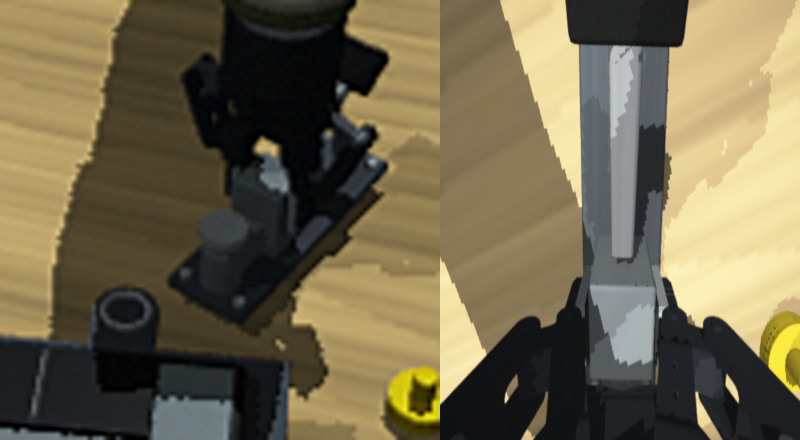

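The jack hangs level with its saddle at crop (226,229), which is scene (306.5,247.3). The ring is at crop (127,309), which is scene (281.8,267.3).

```bash
python3 - <<'E'
from h import *
s=ray("scene",(306.5,247.25),.072);r=ray("scene",(281.75,267.25),.081);print(s,r)
o=sensors.get_obs();R=Ro.from_quat(o["ee_rot"]).as_matrix();print("saddle in tool",R.T@(s-o["position"]),"ring-saddle in tool (scene)",R.T@(r-s))
p=np.array(o["position"])-.057*R[:,0]; print("saddle by hand",p,"to wrist ring",R.T@(np.array([.652,.057,0])-p))
a=ray("scene",(250+172/4,190+280/4),.022);b=ray("scene",(250+237/4,190+320/4),.022);print(a,b,np.linalg.norm(a-b),"mid in tool",R.T@((a+b)/2-o["position"]))
E
```

```text
[0.55880039 0.09341916 0.072     ] [0.65330858 0.05591761 0.081     ]
saddle in tool [-0.05691335  0.00374694 -0.0152253 ] ring-saddle in tool (scene) [-0.10153702 -0.00540906 -0.00895213]
saddle by hand [0.55769805 0.08984613 0.05677255] to wrist ring [-0.09982427 -0.00110084  0.0568221 ]
[0.56537639 0.06080118 0.022     ] [0.58714436 0.1104632  0.022     ] 0.05422324666396944 mid in tool [-0.07591967  0.00190347  0.03478319]
```

```bash
python3 -m inch '[[[0,0,0.009,0,0,0,1],[-0.01,0,0.009,0,0,0,1],[-0.03,-0.001,0.009,0,0,0,1],[-0.05,-0.002,0.009,0,0,0,1],[-0.07,-0.003,0.009,0,0,0,1],[-0.09,-0.003,0.009,0,0,0,1],[-0.101,-0.003,0.009,0,0,0,1],[-0.101,-0.003,0.009,0,0,0,1],[-0.101,-0.003,0.012,0,0,0,1],[-0.101,-0.003,0.014,0,0,0,1]]]'; python3 -m inch '[[[0,0,0,0,0,0,1],[0,0,0,0,0,0,1]]]'; python3 - <<'E'
from h import *
im=snap("scene");st(); im2=snap("side")
cv2.imwrite("pics/s6.png",np.hstack([cv2.resize(im[200:300,250:350],(400,400),interpolation=cv2.INTER_CUBIC),cv2.resize(im2[140:240,170:270],(400,400),interpolation=cv2.INTER_CUBIC)]))
E
```

```text
clock: 13.9
position: [0.5973, 0.0731, 0.042]
ee_rot: [0.161, 0.987, 0.0, -0.001]
ft_force: [-13.5, 0.1, 17.7]
grip_width: 0.416
grasp_force: 64.0
clock: 14.1
position: [0.5978, 0.0731, 0.0422]
ee_rot: [0.161, 0.987, 0.0, -0.0]
ft_force: [0.4, 0.2, -6.4]
grip_width: 0.418
grasp_force: 61.2
{'clock': 14.15, 'position': [0.598, 0.073, 0.042], 'ee_rot': [0.161, 0.987, 0.0, -0.0], 'ft_force': [0.234, -0.951, -6.905], 'grip_width': 0.414, 'grasp_force': 61.161, 'joint_pos': [-0.426, 0.486, 0.285, 1.741, -0.164, 0.938, 1.172]}
```

View pics/s6.png

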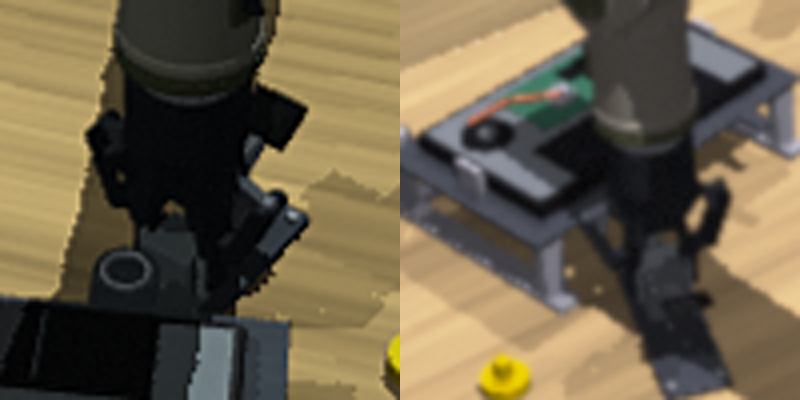

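```bash
python3 -m inch '[[[0,0,0.001,0,0,0,1],[0,0,0.002,0,0,0,1],[0,0,0.002,0,0,0,1]]]'; python3 -m inch '[[[0,0,0,0,0,0,0],[0,0,0,0,0,0,-0.6],[0,0,0,0,0,0,-0.6],[0,0,0,0,0,0,-0.6],[0,0,0,0,0,0,-0.6]]]'; python3 -m inch '[[[0.005,0,-0.03,0,0,0,-0.6],[0.01,0,-0.07,0,0,0,-0.6],[0.02,0,-0.11,0,0,0,-0.6],[0.04,0,-0.15,0,0,0,-0.6],[0.06,0,-0.19,0,0,0,-0.6],[0.08,0,-0.23,0,0,0,-0.6],[0.08,0,-0.23,0,0,0,-0.6],[0.08,0,-0.23,0,0,0,-0.6],[0.08,0,-0.23,0,0,0,-0.6]]]';  python3 - <<'E'
from h import *
im2=snap("scene");C=cal("wrist");im=snap("wrist");st()
np.savez("w7.npz",K=C[0],R=C[1],t=C[2])
for l,z in dict(jack=.03,paddle=.096,lift_pad=.08).items():
    for r in spotter.look_for(l,"wrist")[:3]:
        if r["conf"]>.25: print(l,round(r["conf"],2),np.round(r["pixel"]),np.round(ray("wrist",r["pixel"],z,C),3))
cv2.imwrite("pics/w7.png",np.hstack([im[:,60:500],cv2.resize(im2[200:305,260:350],(360,420),interpolation=cv2.INTER_CUBIC)]))
E
```

```text
clock: 14.5
position: [0.598, 0.0728, 0.042]
ee_rot: [0.162, 0.987, 0.0, -0.0]
ft_force: [-11.7, -0.6, 13.8]
grip_width: 0.413
grasp_force: 63.4
clock: 15.0
position: [0.5983, 0.0727, 0.0403]
ee_rot: [0.162, 0.987, 0.0, 0.0]
ft_force: [-0.9, 0.4, -0.1]
grip_width: 0.801
grasp_force: 0.0
clock: 15.9
position: [0.5222, 0.0979, 0.2693]
ee_rot: [0.162, 0.987, -0.0, -0.001]
ft_force: [0.2, 0.0, -1.3]
grip_width: 0.8
grasp_force: 0.0
{'clock': 16.0, 'position': [0.522, 0.098, 0.269], 'ee_rot': [0.162, 0.987, -0.001, -0.001], 'ft_force': [1.93, 0.045, -0.309], 'grip_width': 0.8, 'grasp_force': 0.0, 'joint_pos': [-0.548, 0.11, 0.301, 1.692, -0.033, 1.347, 1.004]}
jack 0.86 [285. 220.] [0.565 0.085 0.03 ]
jack 0.26 [555.  52.] [0.487 0.386 0.03 ]
paddle 0.8 [285. 171.] [0.503 0.105 0.096]
paddle 0.42 [509. 138.] [0.537 0.293 0.096]
lift_pad 0.79 [283. 327.] [0.659 0.051 0.08 ]
lift_pad 0.31 [508. 138.] [0.541 0.301 0.08 ]
```

View pics/w7.png

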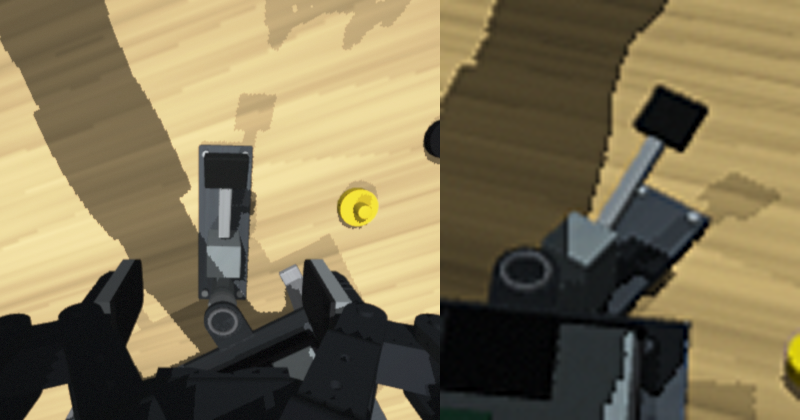

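The jack stands under the pad. In the wrist picture the block is at (284,262), the ring at (283,321) and the paddle at (286,170). I'll check the saddle-to-ring offset.

```bash
python3 - <<'E'
from h import *
C=cal("wrist");f=lambda p,z:ray("wrist",p,z,C)
b=f((284,262),.062);r=f((283.3,321),.081);p=f((286,170),.096);c1=f((261,146),.008);c2=f((312,147),.008)
u=(b-p)[:2];u/=np.linalg.norm(u);v=np.array([-u[1],u[0]])
print(b,r,p,"yaw",np.arctan2(u[1],u[0]))
rear=(c1+c2)/2
for n,q,off in(("block",b,0),("paddle",p,-98),("rear",rear,-115)):
    d=(r-q)[:2]; print(n,"ring-saddle err mm x,y",(d@u)*1e3-(55-off),(d@v)*1e3)
o=sensors.get_obs();R=Ro.from_quat(o["ee_rot"]).as_matrix();print("tool",o["position"],"paddle in tool",R.T@(p-o["position"]))
print("scene ring",ray("scene",(260+526/4-440/4,200+270/4),.081),"scene paddle",ray("scene",(260+(671-440)/4,200+118/4),.096),"scene block",ray("scene",(260+(592-440)/4,200+240/4),.062))
E
```

```text
[0.59839765 0.07267423 0.062     ] [0.65246267 0.05363562 0.081     ] [0.50267896 0.10656051 0.096     ] yaw -0.34025109954079946
block ring-saddle err mm x,y 2.319161943090087 0.09564452586553258
paddle ring-saddle err mm x,y 5.859046442298421 0.09564452586553332
rear ring-saddle err mm x,y 0.6352057323746578 -1.1152551731081954
tool [0.52233535 0.09789388 0.26942428] paddle in tool [0.02120319 0.00211687 0.17344569]
scene ring [0.65427895 0.0555849  0.081     ] scene paddle [0.51011662 0.10985275 0.096     ] scene block [0.59971209 0.0824503  0.062     ]
```

The saddle is within about 3 mm of the ring. Now I'll shut the fingers and press the paddle.

```bash
python3 -m inch '[[[0.01,0.001,0.03,0,0,0,1],[0.022,0.001,0.06,0,0,0,1],[0.022,0.001,0.09,0,0,0,1],[0.022,0.001,0.12,0,0,0,1],[0.022,0.001,0.14,0,0,0,1],[0.022,0.001,0.14,0,0,0,1],[0.022,0.001,0.14,0,0,0,1]]]' 40; python3 -m inch '[[[0,0,0.01,0,0,0,1],[0,0,0.02,0,0,0,1],[0.002,0,0.026,0,0,0,1],[0.004,0,0.032,0,0,0,1],[0.004,0,0.032,0,0,0,1]]]'; python3 - <<'E'
from h import *
im=snap("scene");im2=snap("wrist");st()
cv2.imwrite("pics/s8.png",np.hstack([cv2.resize(im[180:300,250:370],(420,420),interpolation=cv2.INTER_CUBIC),cv2.resize(im2,(380,420))]))
E
```

```text
clock: 16.85
position: [0.502, 0.106, 0.1306]
ee_rot: [0.162, 0.987, -0.0, -0.0]
ft_force: [0.2, 0.1, 1.5]
grip_width: 0.002
grasp_force: 0.0
clock: 17.35
position: [0.498, 0.1077, 0.0978]
ee_rot: [0.161, 0.987, 0.0, 0.0]
ft_force: [1.8, 2.0, 3.4]
grip_width: 0.003
grasp_force: 1.7
{'clock': 17.45, 'position': [0.498, 0.108, 0.099], 'ee_rot': [0.162, 0.987, 0.0, 0.0], 'ft_force': [-0.001, 1.062, 4.57], 'grip_width': -0.001, 'grasp_force': 1.757, 'joint_pos': [-0.551, 0.223, 0.276, 1.947, -0.073, 0.981, 1.006]}
```

View pics/s8.png

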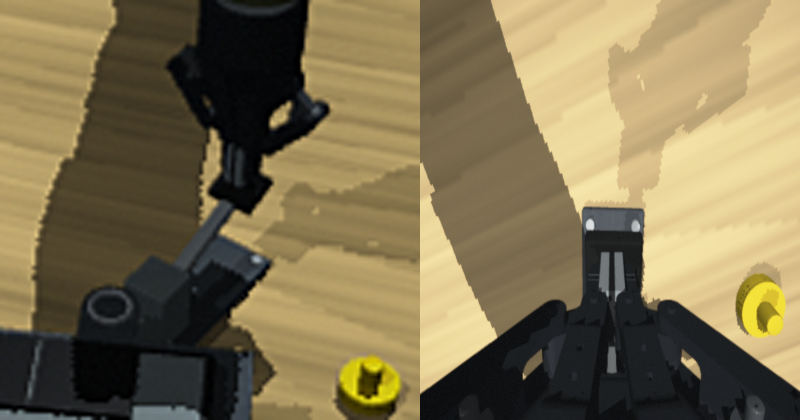

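The fingertips sit on the paddle and the handle is moving, at about 4 N. I'll keep pressing.

```bash
python3 -m inch '[[[0.001,0,0.005,0,0,0,1],[0.003,0,0.01,0,0,0,1],[0.004,0,0.015,0,0,0,1],[0.005,0,0.02,0,0,0,1],[0.006,0,0.024,0,0,0,1],[0.006,0,0.028,0,0,0,1],[0.006,0,0.031,0,0,0,1],[0.006,0,0.031,0,0,0,1],[0.006,0,0.031,0,0,0,1]]]'; python3 -m inch '[[[0,0,0.002,0,0,0,1],[0,0,0.002,0,0,0,1],[0,0,0.002,0,0,0,1]]]'
```

```text
clock: 18.35
position: [0.4936, 0.1094, 0.0685]
ee_rot: [0.162, 0.987, 0.001, 0.001]
ft_force: [1.6, 0.6, 9.9]
grip_width: 0.0
grasp_force: 5.1
clock: 18.65
position: [0.4936, 0.1094, 0.0665]
ee_rot: [0.162, 0.987, 0.001, 0.001]
ft_force: [1.4, 0.2, 10.5]
grip_width: 0.0
grasp_force: 5.3
```

```bash
python3 -m inch '[[[0,0,0.001,0,0,0,1],[0,0,0.002,0,0,0,1],[0,0,0.002,0,0,0,1],[0,0,0.002,0,0,0,1],[0,0,0.002,0,0,0,1]]]'; python3 - <<'E'
from h import *
im=snap("scene");im2=snap("side");st()
for r in spotter.look_for("cap","scene")[:2]:print(r)
cv2.imwrite("pics/s9.png",np.hstack([cv2.resize(im[180:300,250:370],(420,420),interpolation=cv2.INTER_CUBIC),cv2.resize(im2[140:260,160:270],(380,420),interpolation=cv2.INTER_CUBIC)]))
a=cv2.imread("pics/w7.png");print("ring z by scene row: pred",[proj("scene",(.653,.0555,z)).round(1) for z in(.081,.099)])
E
```

```text
clock: 19.15
position: [0.4936, 0.1095, 0.0649]
ee_rot: [0.162, 0.987, 0.001, 0.001]
ft_force: [-1.2, 1.4, 14.8]
grip_width: 0.004
grasp_force: 7.5
{'clock': 19.25, 'position': [0.494, 0.109, 0.065], 'ee_rot': [0.162, 0.987, 0.001, 0.001], 'ft_force': [-1.409, -0.693, 15.092], 'grip_width': 0.001, 'grasp_force': 7.448, 'joint_pos': [-0.549, 0.263, 0.268, 1.983, -0.088, 0.904, 1.011]}
{'pixel': [353.3, 288.8], 'conf': 0.53}
{'pixel': [401.0, 284.2], 'conf': 0.49}
ring z by scene row: pred [array([281.6, 267.1]), array([281.7, 261.9])]
```

View pics/s9.png

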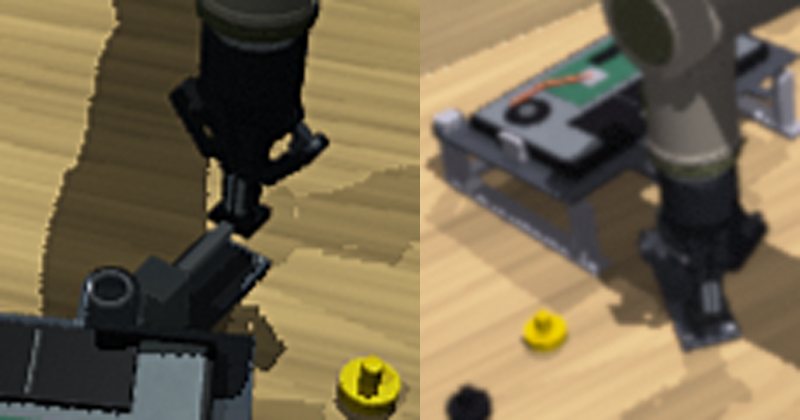

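The ring has risen about 5 px, from row 267.4 to 262.3, which matches the 18 mm lift. The handle is level at its stop with 15 N on it, the cap lies clear on the bench, and the hand is off the cradle.

```bash
python3 -c "
from workcell import order
print(order.hand_in())"
```

```text
the job is handed in; nothing more can be done
None
```

The job is handed in, though `hand_in` gave no verdict: the cap is on the bench, the jack stands within about 3 mm of the ring's centre, the tray is up about 18 mm by camera, and the fingers hold the handle at its stop with about 15 N.

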